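# Start the coarse hand screw of a coffee machine drive

## Task

On the aluminium chassis of the opened coffee machine, the orange hand screw is resting on top of the thread of its steel boss and has not caught. Turn it backward (anticlockwise seen from above) until you notice it drop into the start of the thread, then turn it forward (clockwise) one full turn from the place where it dropped. Finish while still gripping the screw head between the fingers and keeping it still, leaving the loose things around the chassis where they are.

Things in the scene. Friction and masses are not known exactly. Their poses are not given: they have to be found in the camera images.
- screw_grip (a point): Centre of the orange grip bar of the captive hand screw: 38 mm long (point x), 14 mm thick (y), 26 mm tall (z up), a white patch on top at its +x end. It stands on an orange flange 38 mm wide, whose top is 13 mm below this point. The screw only turns about and slides along the upright axis through here. Starts about 103 to 105 mm above the table; all else near it is below 67 mm.
- screw (a joint): Turn of the hand screw in rad, growing forward (clockwise from above). Starts at 0.7 to 2.2. Right-hand thread, pitch 6 mm. 0: the screw's thread end passes the boss's thread start; turned backward, the screw climbs slightly and just past 0 drops 6 mm. One full turn forward from the drop reads about 6.28. It turns easily (about 0.02 N m).
- screw_depth (a joint): How far the screw has sunk (m, down is plus): 0.0017 to 0.0031 at the start, 0.001 just before the drop, 0.007 after it, 0.013 after one forward turn. Spring and weight press it down with about 4 N; clamped fingers stop it dropping until they let go, while fingers about 4 mm wider apart than the bar turn it and let it slide.
- boss_top (a point): Centre of the open top of the fixed steel boss, 66 mm above the table: a tube 44 mm wide in which the screw runs, on the screw's axis. It stands on an aluminium base plate 170 x 240 x 12 mm (point x, y; centre 30 mm to the point's +y) that also carries a motor, a red coil and a white valve, all fixed and no higher than the boss.
- screwdriver: Loose screwdriver with a yellow handle, lying on the table beside the chassis; leave it alone. Origin under it, on the table; handle to its -x.
- screw_cup: Loose small white cup, 60 mm wide and 35 mm high, on the table; leave it alone. Origin at the centre of its underside.
- gear: Loose white plastic gear, 56 mm wide and 20 mm high, on the table; leave it alone. Origin at the centre of its underside.
- bean_tub: Loose clear tub with coffee beans, 140 x 180 x 60 mm, on the table; leave it alone. Origin at the centre of its underside.

How it is judged:
By the outcome, as a careful person would: the job done as asked, in the order asked, and still so for the second after the job is handed in, while the arm keeps its last pose, push and grip.
It also fails if it takes over 70 s, if anything falls off the work surface, if the arm or the gripper's body presses on something with over 40 N, if the wrist force passes 120 N, or if a joint passes its speed limit or range.

## Robot

A 6-joint arm with a two-finger parallel gripper is mounted at the origin on the work surface. World frame = base frame: x ahead of the robot, y to its left, z up, the work surface at z = 0. Lengths are in mm, angles in rad, forces in N, time in s.
With the tool pointing down it reaches from about 300 to 875 mm from the base axis. Payload 4.2 kg.
Tool frame: the origin (TCP) lies midway between the tips of the shut fingers; the grasp point (between the pads) lies 19 mm behind it; x points along the fingers, y is the direction in which the jaws open and shut, and the axes are right-handed (so a half turn about x gives the same grasp; the last joint's range is limited). The gripper opens to 85 mm and grips with 20 to 120 N. Pads are 22 mm wide; open, the fingers measure 114 mm over their backs; the gripper's body (76 mm by 85 mm) begins 54 mm behind the grasp point. The pads swing forward as they close: fully open they stand 13 mm farther back than shut.
Start: joints at [1.289, 0.32, 1.565, -0, 1.257, -0.02], TCP at [148.822, 555.422, 231.338] pointing down, gripper open.
Joint ranges: [-3.11, 3.11], [-0.84, 2.01], [0.21, 2.61], [-1.34, 4.49], [0.05, 2.63], [-2.56, 2.56]. Speed limits (rad/s): [2.57, 2.57, 3.14, 3.14, 3.14, 3.14].

## Interface

Orientations are given as [roll, pitch, yaw] about the fixed x, y, z axes, in that order (R = Rz(yaw) Ry(pitch) Rx(roll)).
In Python, from bench import get_obs, read_camera, camera_model, close_job, outline_of, place_of gives the robot as it stands.
- The arm moves only by the tool send_rows, never from a script. Its argument "series" is one flat list of numbers, 4 for each row, row after row: the shift along the tool's x, y, z in mm, then the turn about the tool's x in degrees. A call has 1 to 8 rows; each row shifts and turns the commanded pose from where the row before left it, along the tool's axes as they then stand; what a row does not reach is not made up. A row lasts 1/10 s, in which the tool goes at most 50 mm and 8.59 degrees, less where a joint would pass 70% of its speed; a pose out of reach is approached as far as the arm can. A call is refused whole if a number of a shift passes 50 or a number of a turn 8.59, either way. A call with a gripper value outside its range is refused whole. "hand" is the gripper command: -1 is fully open, 1 is shut, values between are in proportion, set as the call begins (left out, the last holds). The fingers move at their own pace and stop on an object; "squeeze" is the grip in N (left out, the last holds). Time passes only in rows, so rows that do not move let the fingers close. It gives the time, the measured TCP pose, the force and the opening at its end, in the units of the state.
- get_obs(): the state, without advancing time (a new reading comes with each control period).
- read_camera(name): name is "scene" or "top" or "wrist"; returns the picture (400x640x3 uint8, red, green, blue); there is no depth.
- camera_model(name): a dict with "fx", "fy", "cx", "cy" (pixels), "T" (4x4, takes a point from camera to world coordinates); the wrist camera has in their place "hand_eye" (4x4, takes a point from camera to tool coordinates, whose origin is the TCP and whose axes are the tool frame's). Camera axes: x right, y down, z forward; pixel columns grow to the right and rows downward; lengths in mm; the calibration is good to about 2 mm. The wrist camera is an equidistant fisheye: a pixel r from the principal point sees the ray r / f radians off the axis. A picture is of the moment at which its call begins: read the wrist's pose just before it. camera_model takes no time and is no camera call.
- close_job(): hands the job in, once; it reports no verdict.
Trained networks look in the newest picture that a camera, given by its name, has taken for a name from the list of things; names that differ only in an ending like _2 or _b are one class to them, and where a whole thing is asked for, a point or a joint stands for the part that bears it (a point fixed in the world has none). Each returns a list of dicts, best first, with "score" (0 to 1); they miss things now and then, are a little off and sometimes report something else, mostly with a low value. They report only what shows in the picture. A call takes as long as a camera call.
- outline_of(camera, name): "region" (400x640 bool, what is visible of it) and "bbox" ([left, top, width, height] in pixels, round what is visible of it).
- place_of(camera, name): "position" ([row, column] in pixels: a listed point, or the origin of a listed thing).
The state is a dict: "time_s": time; "qpos": joint angles; "qd": joint speeds; "tau": joint torques, N m; "position": TCP position; "eef_rot": TCP orientation; "contact_force": force on the tool from outside, world axes, zero at the start; "wrist_torque": the same for the moment, N m; "width": finger opening in mm.
Only numpy, scipy, OpenCV 4.12 (cv2) and the standard library are available. Lean on these libraries where they do the work, as an engineer would, in place of code of your own. Each camera call takes 0.05 s, during which the arm holds its last target. There are 200 camera calls.

## Working session

There is one attempt and no reset: what is moved stays moved. The work goes in short steps, Python scripts to look and compute and a tool call to move; the robot and the scene stay as the last step left them, time stands still between calls to the robot, and variables do not carry over. Pictures are saved under pics/ and viewed, about 8 in all and at most 12, crops included, and the job is handed in when it is done.

Besides the shell and the picture viewer there is one more tool, called after "Request:" as name(argument=value, ...) on one line, values as JSON. send_rows: Moves the arm, as the interface text tells. Its arguments: {"type":"object","properties":{"series":{"type":"array","items":{"type":"number"}},"hand":{"type":"number"},"squeeze":{"type":"number"}},"required":["series"]}

```bash
mkdir -p pics
cat > h.py <<'E'
import numpy as np, cv2
from bench import *
from scipy.spatial.transform import Rotation as Ro
def ray(cam,row,col,obs=None):
    m=camera_model(cam)
    x=(col-m['cx'])/m['fx'];y=(row-m['cy'])/m['fy']
    if cam=='wrist':
        r=np.hypot(x,y);s=np.sin(r)/r if r>1e-9 else 1
        d=np.array([x*s,y*s,np.cos(r)])
        W=np.eye(4);W[:3,:3]=Ro.from_euler('xyz',obs['eef_rot']).as_matrix();W[:3,3]=obs['position']
        T=W@np.array(m['hand_eye'])
    else: d=np.array([x,y,1.]);T=np.array(m['T'])
    return T[:3,3],T[:3,:3]@d
def at_z(cam,row,col,z,obs=None):
    o,d=ray(cam,row,col,obs);return o+d*(z-o[2])/d[2]
def save(n,im): cv2.imwrite('pics/'+n,im[:,:,::-1])
E
python3 - <<'E'
from h import *
o=get_obs();print(o)
for c in ('top','scene','wrist'):
    o=get_obs();im=read_camera(c);save(c+'0.png',im)
    for n,z in (('screw_grip',104),('boss_top',66)):
        for p in place_of(c,n)[:2]: print(c,n,p,at_z(c,*p['position'],z,o).round(1))
a=cv2.imread('pics/top0.png');b=cv2.imread('pics/wrist0.png')
cv2.imwrite('pics/a0.png',cv2.resize(np.vstack([a,b]),(480,600)))
E
```

```text
{'time_s': 0.0, 'qpos': array([ 1.28899795e+00,  3.20303486e-01,  1.56568619e+00,  2.79568621e-05,
        1.25740687e+00, -1.99643357e-02]), 'qd': array([-0.00115437, -0.00124168, -0.00039249, -0.00022192, -0.00028789,
        0.00084785]), 'tau': array([ 1.84500150e-04, -4.15523994e+01, -2.34163177e+01, -7.12910537e-05,
        8.18569679e-03, -7.10735961e-06]), 'position': array([148.67717439, 554.94600661, 230.47283279]), 'eef_rot': array([-1.60549424,  1.56899224, -1.86733692]), 'contact_force': array([-0.06423312, -0.02929137, -0.07867166]), 'wrist_torque': array([ 0.00103011,  0.01474259, -0.02423272]), 'width': 85.49453606920753}
top screw_grip {'position': [239.2, 308.2], 'score': 0.76} [511.2 122.8 104. ]
top boss_top {'position': [245.2, 308.1], 'score': 0.78} [499.1 122.9  66. ]
scene screw_grip {'position': [181.5, 275.2], 'score': 0.59} [501.7 122.  104. ]
scene boss_top {'position': [191.4, 279.1], 'score': 0.6} [509.9 122.7  66. ]
scene boss_top {'position': [245.6, 306.5], 'score': 0.47} [652.2   6.   66. ]
```

View pics/a0.png

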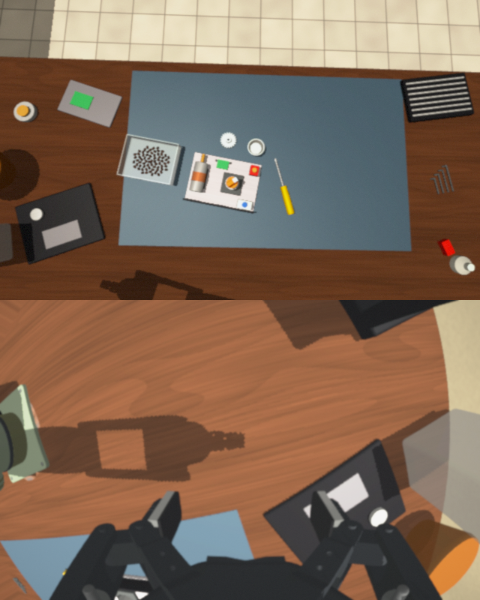

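Run:
```python
from h import *
a=cv2.imread('pics/top0.png')[190:290,250:370];b=cv2.imread('pics/scene0.png')[130:230,215:335]
cv2.imwrite('pics/c0.png',cv2.resize(np.hstack([a,b]),(800,333),interpolation=cv2.INTER_CUBIC))
for c in('top','scene','wrist'):
  m=camera_model(c);print(c,np.round(m.get('T',m.get('hand_eye')),3).tolist(),m['fx'])
```

```text
top [[0.023, -0.985, 0.171, 425.072], [-0.999, -0.027, -0.025, 116.824], [0.029, -0.17, -0.985, 1265.219], [0.0, 0.0, 0.0, 1.0]] 479.4066221556397
scene [[0.894, 0.358, -0.269, 965.419], [0.448, -0.723, 0.525, -540.809], [-0.007, -0.59, -0.807, 1095.874], [0.0, 0.0, 0.0, 1.0]] 491.2437811977621
wrist [[-0.0, -0.293, 0.956, -142.458], [1.0, 0.0, 0.0, -0.1], [-0.0, 0.956, 0.293, -74.08], [0.0, 0.0, 0.0, 1.0]] 309.70691628693146
```

View pics/c0.png

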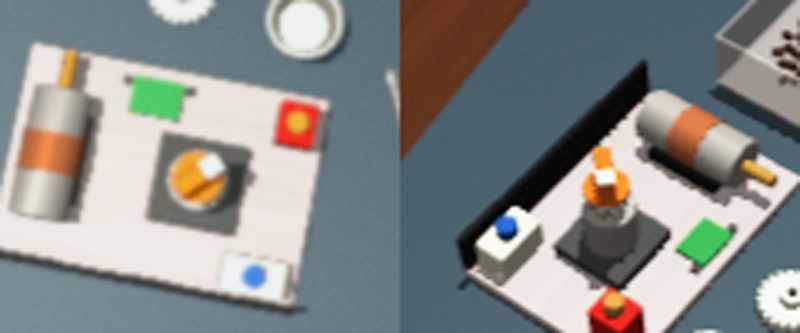

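Run:
```python
from h import *
o=get_obs();R=Ro.from_euler('xyz',o['eef_rot']).as_matrix();print(R.round(3))
print((R.T@(np.array([430,135,215])-o['position'])).round(1))
```

```text
[[ 0.     0.259  0.966]
 [-0.     0.966 -0.259]
 [-1.    -0.     0.   ]]
[  16.3 -333.3  380.4]
```

Request:
send_rows(series=[2,-20.4,28.5,0,2,-20.4,28.5,0,2,-20.4,28.5,0,2,-20.4,28.5,0,2,-20.4,28.5,0,2,-20.4,28.5,0,2,-20.4,28.5,0,2,-20.4,28.5,0])

```text
time_s: 1.25
position: [327.6, 337.6, 215.5]
eef_rot: [1.042, 1.57, 0.781]
contact_force: [0.5, -0.4, -0.8]
width: 85.4
```

Request:
send_rows(series=[2,-20.4,28.5,0,2,-20.4,28.5,0,2,-20.4,28.5,0,2,-20.4,28.5,0,2,-20.4,28.5,0,2,-20.4,28.5,0,2,-20.4,28.5,0,2,-20.4,28.5,0])

```text
time_s: 2.05
position: [505.6, 120.9, 199.4]
eef_rot: [0.844, 1.57, 0.582]
contact_force: [0.3, 0.7, 0.1]
width: 85.5
```

Request:
send_rows(series=[0,0,0,8.5,0,0,0,8.5,0,0,0,8.5,0,0,0,8.5,0,0,0,0,0,0,0,0])

```text
time_s: 2.65
position: [504.8, 122.1, 199.4]
eef_rot: [1.619, 1.571, 0.767]
contact_force: [0.3, -0.2, -0.9]
width: 85.2
```

```bash
cat > m.py <<'E'
from h import *
import sys
def look(tag,zt,crop=True):
    o=get_obs();im=read_camera('wrist');save(tag+'.png',im)
    R=Ro.from_euler('xyz',o['eef_rot']).as_matrix()
    p=place_of('wrist','screw_grip')
    for q in p[:2]:
        w=at_z('wrist',*q['position'],zt,o);print('grip',q,w.round(1),'tool',(R.T@(w-o['position'])).round(1))
    for q in place_of('wrist','boss_top')[:2]: print('boss',q,at_z('wrist',*q['position'],66,o).round(1))
    print('pos',o['position'].round(1),'head y',np.degrees(np.arctan2(R[1,1],R[0,1])).round(1),'q6',np.degrees(o['qpos'][5]).round(1),'t',o['time_s'],'w',o['width'],'F',o['contact_force'].round(1),'tilt',R[:,0].round(3))
    return o,im,p
if __name__=='__main__':
    look(sys.argv[1],float(sys.argv[2]))
E
python3 m.py w1 104
```

```text
grip {'position': [202.0, 327.4], 'score': 0.81} [503.8 123.9 104. ] tool [95.4  0.4 -2. ]
boss {'position': [193.5, 326.8], 'score': 0.65} [505.6 121.1  66. ]
pos [504.8 122.1 199.4] head y 41.2 q6 -28.8 t 2.65 w 85.17623325506148 F [ 0.3 -0.2 -0.9] tilt [ 0.  0. -1.]
```

View pics/w1.png

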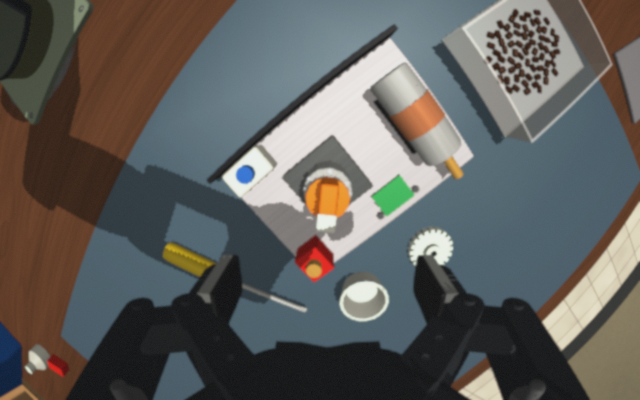

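Request:
send_rows(series=[15,0,0,0,15,0,0,0,15,0,0,0,10,0,0,0,0,0,0,0,0,0,0,0], hand=0.3)

```text
time_s: 3.4
position: [505.1, 122.2, 144.6]
eef_rot: [1.252, 1.57, 0.398]
contact_force: [0.9, -0.6, -0.1]
width: 29.9
```

```bash
python3 m.py w2 104; python3 -c "
import cv2;a=cv2.imread('pics/w2.png')[130:290,220:420];cv2.imwrite('pics/w2c.png',cv2.resize(a,(700,560)))"
```

```text
grip {'position': [228.1, 327.0], 'score': 0.79} [504.3 123.3 104. ] tool [40.6  0.1 -1.3]
boss {'position': [211.7, 329.4], 'score': 0.62} [506.9 123.1  66. ]
pos [505.1 122.2 144.6] head y 41.0 q6 -28.7 t 3.4 w 29.93559583939815 F [ 0.9 -0.6 -0.1] tilt [ 0.  0. -1.]
```

View pics/w2c.png

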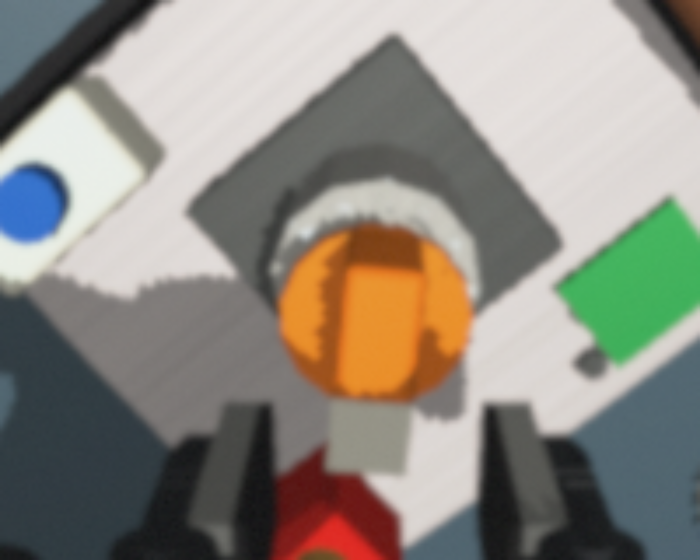

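Run:
```python
from h import *
o=get_obs();R=Ro.from_euler('xyz',o['eef_rot']).as_matrix()
for f in [(235.4,327.1,117.),(206.6,328.6,117),(264.3,324.3,117)]:
    w=at_z('wrist',*f,o);print(w,R.T@(w-o['position']))
```

```text
[504.54758385 123.56907928 117.        ] [28.10814691  0.19313989 -1.5560743 ]
[493.34287089 137.77761005 117.        ] [ 28.09562225   1.06162802 -19.63018592]
[516.12098504 107.60238239 117.        ] [28.1205038  -1.55082952 18.086671  ]
```

Request:
send_rows(series=[0,0,-1.3,4,12,0,0,0,12,0,0,0,12,0,0,0,10,0,0,0,3.5,0,0,0,0,0,0,0])

```text
time_s: 4.25
position: [503.6, 123.0, 93.9]
eef_rot: [-2.051, 1.569, -2.976]
contact_force: [-0.1, -0.9, -0.2]
width: 30.0
```

Request:
send_rows(series=[0,0,0,0,0,0,0,0,0,0,0,0], hand=0.58, squeeze=30)

```text
time_s: 4.55
position: [504.3, 123.2, 95.3]
eef_rot: [1.217, 1.57, 0.292]
contact_force: [-0.4, -0.0, 0.1]
width: 18.1
```

```bash
python3 m.py w3 104; python3 -c "
import cv2;a=cv2.imread('pics/w3.png')[150:310,220:420];cv2.imwrite('pics/w3c.png',cv2.resize(a,(700,560)))"
```

```text
grip {'position': [265.8, 324.3], 'score': 0.64} [502.8 123.3 104. ] tool [-8.7 -1.1 -1. ]
boss {'position': [239.1, 329.0], 'score': 0.67} [506.2 123.   66. ]
pos [504.3 123.2  95.3] head y 37.0 q6 -24.6 t 4.55 w 18.119488050541026 F [-0.4 -0.   0.1] tilt [ 0.001  0.    -1.   ]
```

View pics/w3c.png

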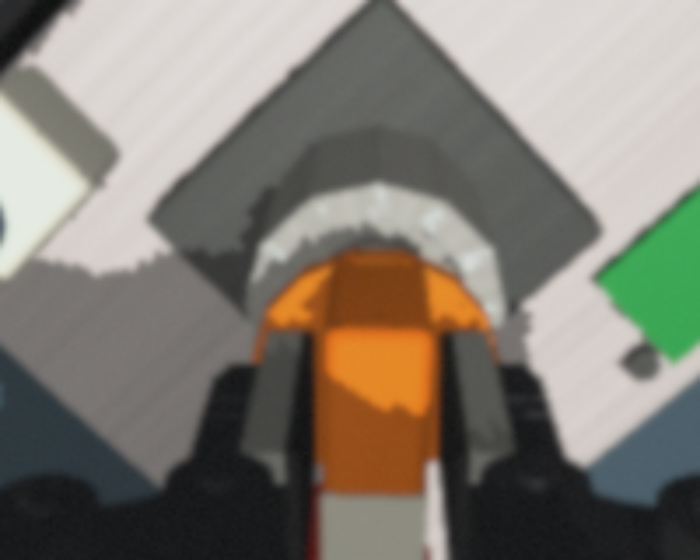

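```bash
cat > d.py <<'E'
from h import *
import sys
o=get_obs();im=read_camera('wrist');save(sys.argv[1]+'.png',im)
hsv=cv2.cvtColor(im,cv2.COLOR_RGB2HSV)
m=(hsv[...,0]>5)&(hsv[...,0]<22)&(hsv[...,1]>180)
c=[int(np.argmax(m[150:320,k]))+150 for k in range(310,346,4)]
g=im[:,327,0].astype(int);R=Ro.from_euler('xyz',o['eef_rot']).as_matrix()
e=200+int(np.argmax(np.diff(im[200:270,318:338,0].astype(int).mean(1))[5:]))+5
p=place_of('wrist','screw_grip')
print('orange top rows',c,'edge',e,'grip',[(q['position'],q['score']) for q in p[:1]],
 'pos',o['position'].round(1),'head',np.degrees(np.arctan2(R[1,1],R[0,1])).round(1),'q6',np.degrees(o['qpos'][5]).round(1),'t',round(o['time_s'],2),'w',round(o['width'],1),'F',o['contact_force'].round(1),'Mz',o['wrist_torque'].round(3))
E
python3 d.py d0
```

```text
orange top rows [227, 226, 224, 223, 223, 223, 223, 224, 226] edge 243 grip [([266.4, 328.7], 0.61)] pos [504.1 123.2  95.1] head 37.0 q6 -24.6 t 4.7 w 18.2 F [-0.5  0.2 -0.1] Mz [-0.03  -0.061  0.005]
```

Request:
send_rows(series=[0,0,0,-6,0,0,0,-6,0,0,0,-6,0,0,0,-6,0,0,0,-6,0,0,0,0])

```text
time_s: 5.4
position: [504.0, 123.1, 94.9]
eef_rot: [0.893, 1.571, 0.492]
contact_force: [0.4, 0.2, -0.5]
width: 17.9
```

```bash
python3 d.py d1
```

```text
orange top rows [227, 226, 224, 223, 223, 223, 224, 224, 227] edge 243 grip [([266.4, 327.8], 0.58)] pos [504.  123.1  94.9] head 67.0 q6 -54.5 t 5.4 w 17.9 F [ 0.4  0.2 -0.5] Mz [ 0.033  0.027 -0.012]
```

Request:
send_rows(series=[0,0,0,-6,0,0,0,-6,0,0,0,-6,0,0,0,0])

```text
time_s: 5.9
position: [503.9, 123.1, 94.8]
eef_rot: [2.605, 1.571, 2.516]
contact_force: [0.2, -0.1, 0.5]
width: 17.6
```

```bash
python3 d.py d2
```

```text
orange top rows [227, 226, 224, 223, 223, 223, 224, 224, 226] edge 244 grip [([268.5, 325.1], 0.72)] pos [503.9 123.1  94.8] head 84.9 q6 -72.5 t 5.9 w 17.6 F [ 0.2 -0.1  0.5] Mz [ 0.014  0.056 -0.032]
```

Request:
send_rows(series=[0,0,0,-6,0,0,0,-6,0,0,0,-6,0,0,0,0])

```text
time_s: 6.4
position: [503.9, 123.1, 94.8]
eef_rot: [2.092, 1.571, 2.317]
contact_force: [0.0, -0.2, -0.3]
width: 18.0
```

```bash
python3 d.py d3
```

```text
orange top rows [224, 222, 221, 220, 220, 220, 221, 221, 223] edge 239 grip [([263.2, 326.6], 0.94)] pos [503.9 123.1  94.8] head 102.9 q6 -90.4 t 6.4 w 18.0 F [ 0.  -0.2 -0.3] Mz [0.009 0.013 0.054]
```

Request:
send_rows(series=[1,0,0,5.5,2,0,0,5.5,2,0,0,0,0,0,0,0,0,0,0,0])

```text
time_s: 7.0
position: [504.0, 123.1, 89.8]
eef_rot: [2.172, 1.571, 2.208]
contact_force: [0.6, -0.5, -0.2]
width: 18.1
```

```bash
python3 d.py d4;python3 -c "
import cv2;import numpy as np
f=lambda n:cv2.resize(cv2.imread('pics/%s.png'%n)[170:300,270:390],(390,422))
cv2.imwrite('pics/d34.png',np.hstack([f('d3'),f('d4')]))"
```

```text
orange top rows [228, 226, 224, 223, 223, 223, 223, 225, 226] edge 205 grip [([266.7, 326.6], 0.64)] pos [504.  123.1  89.8] head 92.0 q6 -79.6 t 7.0 w 18.1 F [ 0.6 -0.5 -0.2] Mz [-0.004  0.035  0.077]
```

View pics/d34.png

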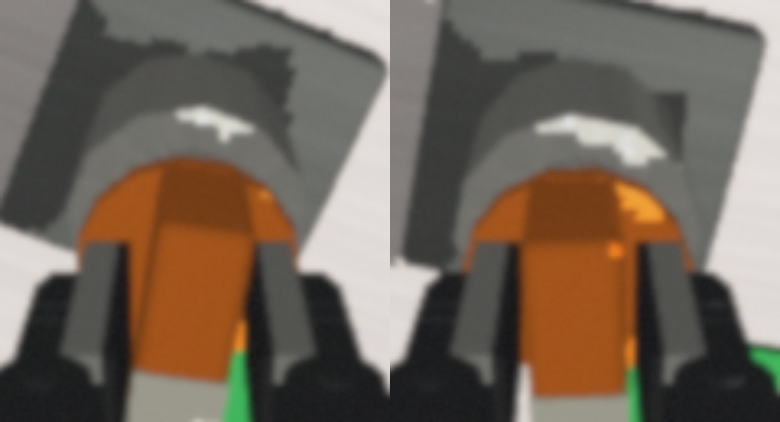

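Request:
send_rows(series=[0,0,0,0,0,0,0,0,0,0,0,0,0,0,0,0], hand=1, squeeze=30)

```text
time_s: 7.5
position: [504.0, 123.0, 89.9]
eef_rot: [-0.169, 1.571, -0.134]
contact_force: [-0.4, -0.7, 1.3]
width: 13.2
```

Request:
send_rows(series=[0.13,0,0,7.5,0.13,0,0,7.5,0.13,0,0,7.5,0.13,0,0,7.5,0.13,0,0,7.5,0.13,0,0,7.5,0.13,0,0,7.5,0.13,0,0,7.5])

```text
time_s: 8.3
position: [504.0, 123.1, 88.9]
eef_rot: [1.229, 1.571, 0.212]
contact_force: [0.2, -0.3, 0.8]
width: 13.5
```

Forces are small; continue to 180°.

Request:
send_rows(series=[0.13,0,0,7.5,0.13,0,0,7.5,0.13,0,0,7.5,0.13,0,0,7.5,0.13,0,0,7.5,0.13,0,0,7.5,0.13,0,0,7.5,0.13,0,0,7.5])

```text
time_s: 9.1
position: [504.1, 123.1, 87.9]
eef_rot: [2.198, 1.57, 0.133]
contact_force: [-0.1, -0.8, 1.6]
width: 13.5
```

Request:
send_rows(series=[0.13,0,0,7.5,0.13,0,0,7.5,0.13,0,0,7.5,0.13,0,0,7.5,0.13,0,0,7.5,0.13,0,0,7.5,0.13,0,0,7.5,0.13,0,0,7.5])

```text
time_s: 9.9
position: [504.1, 123.1, 86.9]
eef_rot: [3.013, 1.57, -0.099]
contact_force: [-0.5, -0.2, 1.7]
width: 13.4
```

Request:
send_rows(series=[0,0,0,0,0,0,0,0])

```text
time_s: 10.1
position: [504.1, 123.1, 86.9]
eef_rot: [-3.023, 1.57, 0.157]
contact_force: [0.2, -1.2, 1.1]
width: 13.0
```

```bash
python3 d.py d5
```

```text
orange top rows [228, 226, 224, 223, 223, 223, 223, 225, 226] edge 207 grip [([266.7, 327.2], 0.96)] pos [504.1 123.1  86.9] head -87.9 q6 100.3 t 10.1 w 13.0 F [ 0.2 -1.2  1.1] Mz [-0.184  0.049 -0.011]
```

Request:
send_rows(series=[0,0,0,0,0,0,0,0,0,0,0,0,0,0,0,0,0,0,0,0], hand=-0.41)

```text
time_s: 10.7
position: [503.9, 123.2, 86.6]
eef_rot: [-0.824, 1.571, 2.352]
contact_force: [-0.8, -0.0, 0.1]
width: 60.3
```

```bash
python3 d.py d6;python3 -c "
import cv2;import numpy as np
f=lambda n:cv2.resize(cv2.imread('pics/%s.png'%n)[170:300,250:410],(390,317))
cv2.imwrite('pics/d56.png',np.hstack([f('d5'),f('d6')]))"
```

```text
orange top rows [227, 226, 224, 223, 223, 223, 223, 225, 226] edge 207 grip [([268.7, 326.7], 0.7)] pos [503.9 123.2  86.6] head -88.0 q6 100.4 t 10.7 w 60.3 F [-0.8 -0.   0.1] Mz [-0.028 -0.008 -0.057]
```

View pics/d56.png

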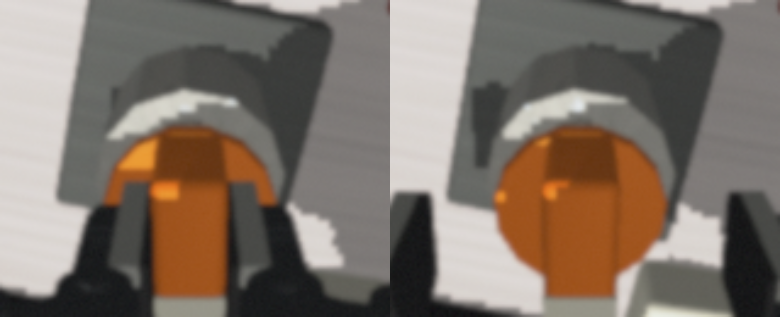

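Request:
send_rows(series=[0,0,0,-7.5,0,0,0,-7.5,0,0,0,-7.5,0,0,0,-7.5,0,0,0,-7.5,0,0,0,-7.5,0,0,0,-7.5,0,0,0,-7.5])

```text
time_s: 11.6
position: [504.0, 123.1, 86.7]
eef_rot: [-2.989, 1.571, 1.24]
contact_force: [-0.4, 0.3, -0.2]
width: 60.3
```

Request:
send_rows(series=[0,0,0,-7.5,0,0,0,-7.5,0,0,0,-7.5,0,0,0,-7.5,0,0,0,-7.5,0,0,0,-7.5,0,0,0,-7.5,0,0,0,-7.5])

```text
time_s: 12.4
position: [503.9, 123.1, 86.7]
eef_rot: [2.424, 1.571, 1.417]
contact_force: [0.3, -0.6, -0.7]
width: 60.3
```

Request:
send_rows(series=[0,0,0,-7.5,0,0,0,-7.5,0,0,0,-7.5,0,0,0,-7.5,0,0,0,-7.5,0,0,0,-7.5,0,0,0,-7.5,0,0,0,-7.5])

```text
time_s: 13.2
position: [503.9, 123.1, 86.7]
eef_rot: [1.414, 1.571, 1.454]
contact_force: [-1.0, -0.0, 0.8]
width: 60.3
```

Request:
send_rows(series=[0,0,0,0,0,0,0,0,0,0,0,0,0,0,0,0,0,0,0,0,0,0,0,0,0,0,0,0], hand=1, squeeze=30)

```text
time_s: 13.9
position: [504.0, 123.0, 86.7]
eef_rot: [-0.372, 1.571, -0.337]
contact_force: [-0.9, -0.9, 1.1]
width: 13.4
```

```bash
python3 d.py d7
```

```text
orange top rows [228, 225, 224, 223, 223, 223, 224, 225, 226] edge 207 grip [([268.0, 329.3], 0.64)] pos [504.  123.   86.7] head 92.0 q6 -79.5 t 13.9 w 13.4 F [-0.9 -0.9  1.1] Mz [-0.128  0.035  0.028]
```

Request:
send_rows(series=[0.13,0,0,7.8,0.13,0,0,7.8,0.13,0,0,7.8,0.13,0,0,7.8,0.13,0,0,7.8,0.13,0,0,7.8,0.13,0,0,7.8,0.13,0,0,7.8])

```text
time_s: 14.8
position: [504.0, 123.1, 85.7]
eef_rot: [1.417, 1.571, 0.358]
contact_force: [-0.1, -0.7, 0.3]
width: 13.6
```

Request:
send_rows(series=[0.13,0,0,7.8,0.13,0,0,7.8,0.13,0,0,7.8,0.13,0,0,7.8,0.13,0,0,7.8,0.13,0,0,7.8,0.13,0,0,7.8,0.13,0,0,7.8])

```text
time_s: 15.6
position: [504.1, 123.1, 84.7]
eef_rot: [2.43, 1.57, 0.281]
contact_force: [-0.8, -1.5, 1.4]
width: 13.0
```

Request:
send_rows(series=[0.13,0,0,7.8,0.13,0,0,7.8,0.13,0,0,7.8,0.13,0,0,7.8,0.13,0,0,7.8,0.13,0,0,7.8,0.13,0,0,7.8,0.13,0,0,7.8])

```text
time_s: 16.4
position: [504.1, 123.1, 83.6]
eef_rot: [-3.081, 1.57, -0.036]
contact_force: [0.5, -1.9, 1.6]
width: 13.4
```

Request:
send_rows(series=[0,0,0,0,0,0,0,0,0,0,0,0])

```text
time_s: 16.7
position: [504.1, 123.0, 83.6]
eef_rot: [3.115, 1.57, -0.116]
contact_force: [-0.9, -0.9, 0.4]
width: 13.2
```

```bash
python3 d.py d8
python3 - <<'E'
from h import *
a=read_camera('top');save('top8.png',a)
b=cv2.imread('pics/top0.png')
w=cv2.imread('pics/d8.png')[150:310,220:420]
f=lambda x:cv2.resize(x,(390,300))
cv2.imwrite('pics/fin.png',np.vstack([np.hstack([f(b[80:300,150:410]),f(a[80:300,150:410,::-1])]),np.hstack([f(w),f(w)])])[:,:780])
E
```

```text
orange top rows [228, 226, 225, 224, 223, 223, 224, 225, 226] edge 209 grip [([266.1, 325.3], 0.67)] pos [504.1 123.   83.6] head -95.1 q6 107.5 t 16.7 w 13.2 F [-0.9 -0.9  0.4] Mz [-0.206 -0.055  0.006]
```

View pics/fin.png

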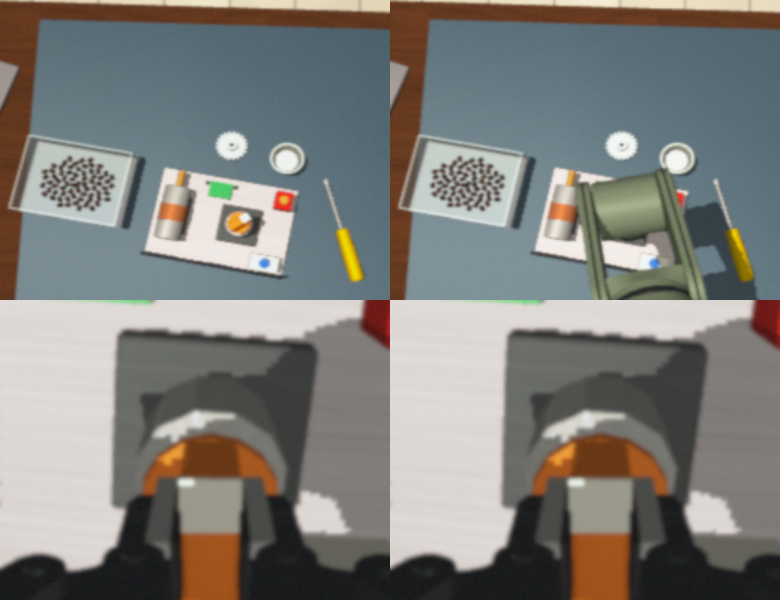

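```bash
python3 -c "
from bench import *
print(close_job())"
```

```text
the job is handed in; nothing more can be done
None
```

The screw dropped into the thread, I turned it one full turn forward, and I handed the job in with the fingers still clamped on its head. The whole job took about 17 s of the 70 s allowed.

- **Finding the drop:** I turned the screw backward with the fingers about 4 mm wider than the bar. The wrist picture then showed it sink by about 6 mm: the bar's top edge moved 5 pixels and the flange 3 to 4, close to what I calculated for that drop.
- **Turning forward:** I clamped it at 30 N and turned clockwise in two strokes of 180° and 187°, lowering the hand with the thread. Between strokes I released, swung the hand back and gripped again, and the screw did not move when I let go.
- **Last checks:** The screw had sunk about 6 mm more, staying level with the hand as I lowered it. The white patch was at the end expected after the half-turn regrip. The opening was 13 mm on the bar and the force about 1 N. The screwdriver, cup, gear and tub looked unmoved in the top picture.
- **Uncertainty:** I only know the drop angle to within about 8°, because I checked for it every 18°. I turned 367° from where I clamped, to make up for having gone slightly past the drop, so the full turn carries the same 8° uncertainty. No check failed.

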